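# Third hand: hold the cleat against the sprung pad of the card gauge

### The arm

A 6-joint arm with a two-finger parallel gripper is mounted at the origin on the work surface. World frame = base frame: x ahead of the robot, y to its left, z up, the work surface at z = 0. Lengths are in mm, angles in degrees, forces in N, time in s.
With the tool pointing down it reaches from about 300 to 850 mm from the base axis. Payload 4.2 kg.
Tool frame: the origin (TCP) lies midway between the tips of the shut fingers; the grasp point (between the pads) lies 19 mm behind it; z points along the fingers, y is the direction in which the jaws open and shut (so a half turn about z gives the same grasp; the last joint's range is limited). The gripper opens to 91 mm and grips with 3 to 60 N. Pads are 32 mm wide; open, the fingers measure 118 mm over their backs; the gripper's body (76 mm by 178 mm) begins 60 mm behind the grasp point.
Start: joints at [-1.146, 18.312, 89.639, -0, 72.044, -1.146], TCP at [575.016, 0, 213.976] pointing down, gripper open.
Joint ranges: [-177.97, 177.97], [-48.28, 115.42], [12.27, 149.76], [-77.06, 257.06], [2.81, 150.46], [-146.56, 146.56]. Speed limits (degrees/s): [147.25, 147.25, 180, 180, 180, 180].

### API

Orientations are given as [roll, pitch, yaw] about the fixed x, y, z axes, in that order (R = Rz(yaw) Ry(pitch) Rx(roll)).
In Python, from workcell import env gives the robot as it stands.
- The arm moves only by the shell command python3 -m jog 'ROWS' [FORCE]. ROWS is JSON, a list of rows, each an object of numbers: "dx", "dy", "dz": the shift along the world's x, y, z in m; "wx", "wy", "wz": the turn, a rotation vector about the world's x, y, z in rad; "grip": the gripper's target within -1 to 1 (shut at 1, half-way at 0, fully open at -1). In form: [{"dx": .., "dy": .., "dz": .., "wx": .., "wy": .., "wz": .., "grip": ..}, ...]. A call has 1 to 10 rows; each row shifts and turns the commanded pose from where the row before left it; what a row does not reach is not made up. A row lasts 1/10 s, in which the tool goes at most 50 mm and 8.59 degrees, less where a joint would pass 70% of its speed; a pose out of reach is approached as far as the arm can. A call with a gripper value outside its range is refused whole. The fingers move at their own pace and stop on an object; FORCE is the grip in N (left out, the last holds). Time passes only in rows, so rows that do not move let the fingers close. It gives the time, the measured TCP pose, the force and the opening at its end, in the units of the state.
- env.state(): the state, without advancing time (a new reading comes with each control period).
- env.grab_frame(name): name is "scene" or "side" or "wrist"; returns the picture (480x640x3 uint8, red, green, blue); there is no depth.
- env.get_calibration(name): a dict with "fx", "fy", "cx", "cy" (pixels), "R" (3x3) and "t" (3): a world point X has camera coordinates R X + t. Camera axes: x right, y down, z forward; pixel columns grow to the right and rows downward; lengths in mm; the calibration is good to about 2 mm. A picture is of the moment at which its call begins: read the wrist's pose just before it. get_calibration takes no time and is no camera call; for the wrist camera it gives the pose at the moment of the call.
- env.job_done(): hands the job in, once; it reports no verdict.
The state is a dict: "time_s": time; "qpos": joint angles; "qvel": joint speeds; "effort": joint torques, N m; "ee_pos": TCP position; "ee_rot": TCP orientation; "force": force on the tool from outside, world axes, zero at the start; "torque": the same for the moment, N m; "gripper_width": finger opening in mm.
Only numpy, scipy, OpenCV 4.12 (cv2) and the standard library are available. Lean on these libraries where they do the work, as an engineer would, in place of code of your own. Each camera call takes 0.05 s, during which the arm holds its last target. There are 200 camera calls.

### The job

Pluck the long wooden cleat from the pocket tray, set it flat on the deck of the little gauge bench, lengthwise in the pencilled lane, and press its end squarely against the sprung pad with a steady push of about 8 N (the pad goes in about 10 mm, half its travel; never run it to the end of its travel), so that I can nail the cleat down. Hold it so for at least two seconds and finish while still gripping and pressing it: do not let go. Leave the other pieces in their pockets and do not disturb the hammer, the stack of cards or the punch.

Things in the scene. Friction and masses are not known exactly. Their poses are not given: they have to be found in the camera images.
- long_cleat: The long cleat: dark hardwood block, 56 mm long (its x) x 18 mm wide (its y) x 36 mm high (its z), 30 to 65 g. The longest piece in the tray. Origin: centre of its underside; either end may lead. It starts in a pocket of the tray, standing 24 mm out of it, lengthwise along the tray's x.
- short_cleat_a: A short cleat, same wood, 34 x 18 x 36 mm, in another pocket. Not wanted. Origin: centre of its underside.
- short_cleat_b: A second short cleat, same as the first, 34 x 18 x 36 mm. Not wanted. Origin: centre of its underside.
- bush: Upright brass bush, 20 mm diameter, 36 mm high, in another pocket. Not wanted. Origin: centre of its underside.
- tray: Plywood pocket tray, fixed, 190 mm (x) x 170 mm (y) x 22 mm high. Four pockets, 61 mm (x) x 23 mm (y), 12 mm deep, centred at x = +/-45 mm, y = +/-40 mm in its frame; which piece is in which pocket varies. Origin: centre of its underside. It lies left or right of the robot, the bench on the other side.
- bench: Low wooden bench, fixed, 260 mm (x) x 150 mm (y), bare flat deck 45 mm above its origin (centre of its underside). The cleat's lane runs along its x at y = 0, between pencil lines 19 mm apart, to the sprung pad; the push is along its +x, roughly away from the robot. Behind the pad, x = 98 to 128 mm, is the spring housing, 76 mm wide, 40 mm above the deck.
- pad_face (a point): Centre of the face of the sprung steel pad (12 mm thick in x, 40 mm wide in y, 28 mm high, underside 2 mm above the deck); the face looks to the bench's -x and the cleat's end presses it. 16 mm above the deck, at rest at x = 60 mm, y = 0 in the bench frame; moves with the pad. Axes parallel to the bench's.
- gauge (a joint): How far the pad is pushed in along the bench's +x: 0 at rest, 0.020 m at the end of its travel. Spring rate 0.8 N per mm with no preload, so 10 mm means 8 N. It springs back when let go.
- hammer: Hammer lying between tray and bench, 260 mm long, head about 90 mm across, head towards the robot, bystander; origin on the table under it.
- cards: Stack of punched-card blanks, 75 x 200 x 28 mm, to the left of the work, bystander; origin: centre of its underside.
- punch: Steel hand punch standing on its thick foot, 22 mm diameter at the foot, 70 mm high, beyond the hammer, far from the robot; bystander; origin: centre of its underside.

How it is judged (in metres and radians):
On the way, in this order (a step that is already met when the one before it is completed fails the run):
1. the long cleat is lifted clear out of its pocket in the gripper (z of long_cleat in the frame of tray above 0.03 m and contact force between the fingers and long_cleat above 3 N), for 0.1 s.
2. the cleat, flat and straight in the lane, presses the pad with 5 to 11 N for 1.5 s (contact force between long_cleat and gauge between 5 and 11 N and value of joint gauge between 0.006 and 0.014 m and z of long_cleat in the frame of bench between 0.042 and 0.049 m and y of long_cleat in the frame of bench between -0.008 and 0.008 m and angle between the x axis of long_cleat and the x axis of bench, either way round below 0.12 rad and angle between long_cleat's own z axis and vertical below 0.1 rad and contact force between the fingers and long_cleat above 3 N), for 1.5 s.
At the end, for the whole second after the job is handed in: Long cleat gripped, still, within 4 mm of the deck, upright within 0.1 rad, along bench x within 0.12 rad, 8 mm of the lane centreline, pressing the pad with 5 to 11 N (6 to 14 mm in); other pieces upright, moved under 15 mm; hammer, cards, punch moved under 20 mm, punch upright (all of step 2 and linear speed of long_cleat below 0.01 m/s and distance of each of short_cleat_a, short_cleat_b, bush from where it was at the start of the episode below 0.015 m and angle between each of short_cleat_a, short_cleat_b, bush, punch's own z axis and vertical below 0.2 rad and distance of each of hammer, cards, punch from where it was at the start of the episode below 0.02 m); the arm keeps its last pose, push and grip.
It fails at once if the pad is run to the end of its travel (value of joint gauge above 0.0185 m).
It fails at once if the hammer, cards or punch are disturbed (distance of any of hammer, cards, punch from where it was at the start of the episode above 0.03 m).
It fails at once if another piece is taken out of its pocket (distance of any of short_cleat_a, short_cleat_b, bush from where it was at the start of the episode above 0.03 m).
It also fails if it takes over 59 s, if anything falls off the work surface, if the arm or the gripper's body presses on something with over 40 N, if the wrist force passes 120 N, or if a joint passes its speed limit or range.

## Working session

There is one attempt and no reset: what is moved stays moved. The work goes in short steps, Python scripts to look and compute and a shell command to move; the robot and the scene stay as the last step left them, time stands still between calls to the robot, and variables do not carry over. Pictures are saved under pics/ and viewed, about 8 in all and at most 12, crops included, and the job is handed in when it is done.

```bash
mkdir -p pics; ls; python3 - <<'E'
from workcell import env
import cv2,numpy as np
print(env.state())
for n in("scene","side"):
    f=env.grab_frame(n); cv2.imwrite(f"pics/{n}0.png",f[:,:,::-1]); c=env.get_calibration(n)
    print(n,c['fx'],c['cx'],c['cy'],"cam",-np.array(c['R']).T@np.array(c['t']))
E
```

```text
pics
{'time_s': 0.0, 'qpos': array([-1.14647709e+00,  1.83527091e+01,  8.97054483e+01, -1.66879209e-03,
        7.20431598e+01, -1.14682893e+00]), 'qvel': array([ 0.06948938,  0.01449008,  0.04728977, -0.04398201, -0.03863601,
        0.06832662]), 'effort': array([-5.01459035e-04, -4.12465632e+01, -2.31973493e+01,  7.28826877e-02,
        4.58198413e-02, -1.41870069e-04]), 'ee_pos': array([ 5.74506929e+02, -4.30270626e-03,  2.13116057e+02]), 'ee_rot': array([-1.79898671e+02, -4.41549418e-04,  9.00008673e+01]), 'force': array([-0.48893132, -0.64035299,  0.08867605]), 'torque': array([ 0.07543479, -0.02160051, -0.00624155]), 'gripper_width': 91.11492653099762}
scene 501.96461553920125 328.9494998285207 232.12278392979204 cam [1294.53789398  514.50528041  931.83787906]
side 558.2958207579312 325.95089252065685 244.4422579566478 cam [  33.31740023 -594.13019035  625.17024945]
```

View pics/scene0.png

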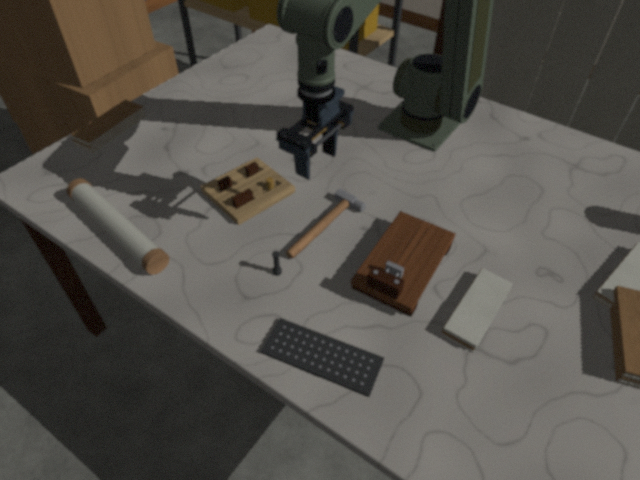

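View pics/side0.png

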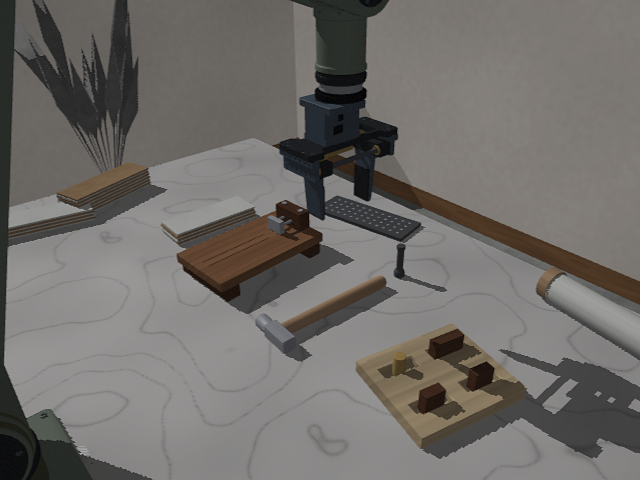

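Scene: tray about (248,190) and bench about (405,260). Side: long cleat at (446,343), the farthest cleat of the tray; bench deck corners about (177,253), (222,287) and (323,240), pad at (277,226). I'll cast rays from these for a rough fix, then refine with the wrist camera.

```bash
cat > h.py <<'E'
from workcell import env
import cv2,numpy as np
def ray(c,p,z):
    R=np.array(c['R']);t=np.array(c['t']);o=-R.T@t
    d=R.T@np.array([(p[0]-c['cx'])/c['fx'],(p[1]-c['cy'])/c['fy'],1.])
    return (o+d*(z-o[2])/d[2])[:2]
def proj(c,X):
    q=np.array(c['R'])@np.array(X,float)+np.array(c['t'])
    return q[0]/q[2]*c['fx']+c['cx'],q[1]/q[2]*c['fy']+c['cy']
E
python3 - <<'E'
from h import *
c=env.get_calibration("side")
for n,p,z in[("trayL",(356,363),22),("trayFar",(450,325),22),("trayR",(525,381),22),("trayN",(421,437),22),
 ("long top L",(430,344),34),("long topR",(462,335),34),("benchNL",(177,253),45),("benchNR",(222,286),45),("benchFR",(323,238),45),("pad",(278,222),75),("card",(163,228),28),("hammerhead",(275,335),15),("handle end",(383,282),10),("punch foot",(399,275),0)]:
    print(n,ray(c,p,z).round())
c=env.get_calibration("scene")
for n,p,z in[("benchNL",(454,234),45),("benchNR",(400,213),45),("benchFR",(354,284),45),("benchFL",(411,309),45),("pad",(394,264),75),("longc",(242,195),46)]: print(n,ray(c,p,z).round())
w=env.get_calibration("wrist");s=env.state()
print("wristcam",w['fx'],-np.array(w['R']).T@w['t'],np.array(w['R'])[2],s['ee_pos'])
E
```

```text
trayL [ 488. -136.]
trayFar [ 669. -174.]
trayR [ 649. -329.]
trayN [ 455. -295.]
long top L [ 596. -191.]
long topR [ 651. -211.]
benchNL [420. 304.]
benchNR [427. 149.]
benchFR [673. 157.]
pad [613. 228.]
card [459. 444.]
hammerhead [438.   7.]
handle end [689.  -0.]
punch foot [740.   5.]
benchNL [425. 306.]
benchNR [438. 164.]
benchFR [695. 190.]
benchFL [680. 325.]
pad [617. 244.]
longc [ 622. -202.]
wristcam 377.202906023341 [574.87245066  75.29786261 384.5297569 ] [-0.00213242 -0.2695444  -0.9629856 ] [5.74552278e+02 3.04861497e-03 2.13208097e+02]
```

```bash
python3 -m jog '[{"dx":0.0035,"dy":-0.0215,"wz":0.136,"grip":0},{"dx":0.0035,"dy":-0.0215,"wz":0.136,"grip":0},{"dx":0.0035,"dy":-0.0215,"wz":0.136,"grip":0},{"dx":0.0035,"dy":-0.0215,"wz":0.136,"grip":0},{"dx":0.0035,"dy":-0.0215,"wz":0.136,"grip":0},{"dx":0.0035,"dy":-0.0215,"wz":0.136,"grip":0},{"dx":0.0035,"dy":-0.0215,"wz":0.136,"grip":0},{"dx":0.0035,"dy":-0.0215,"wz":0.136,"grip":0},{"dx":0.0035,"dy":-0.0215,"wz":0.136,"grip":0},{"dx":0.0035,"dy":-0.0215,"wz":0.136,"grip":0}]' 20
python3 -m jog '[{"grip":0},{"grip":0},{"grip":0}]'
python3 - <<'E'
from h import *
c=env.get_calibration("wrist"); f=env.grab_frame("wrist"); cv2.imwrite("pics/w1.png",f[:,:,::-1])
import pickle; pickle.dump(c,open("w1.pkl","wb")); print(env.state()['ee_pos'],env.state()['ee_rot'])
hsv=cv2.cvtColor(f,cv2.COLOR_RGB2HSV)
print([hsv[y,x] for y,x in ((200,320),(240,320),(280,320))])
for lo in (60,90):
  m=((hsv[...,2]<lo)&(hsv[...,1]>90)&((hsv[...,0]<15)|(hsv[...,0]>170))).astype(np.uint8)*255
  for k in cv2.findContours(m,cv2.RETR_EXTERNAL,cv2.CHAIN_APPROX_NONE)[0]:
    if cv2.contourArea(k)>150: print(lo,cv2.contourArea(k),cv2.minAreaRect(k))
E
```

```text
[5.74619627e+02 5.11006681e-03 2.13328012e+02] [-1.79923075e+02 -1.01921415e-03  9.00014964e+01]
[array([ 15,  94, 162], dtype=uint8), array([ 30,   4, 145], dtype=uint8), array([ 60,   2, 145], dtype=uint8)]
60 1815.5 ((315.97802734375, 17.758745193481445), (16.20119857788086, 279.6982116699219), 85.25509643554688)
90 478.0 ((358.0, 384.0), (14.0, 52.0), 90.0)
90 2179.0 ((297.91070556640625, 18.043657302856445), (16.621129989624023, 315.6906433105469), 85.76361083984375)invalid input
invalid input
```

View pics/w1.png

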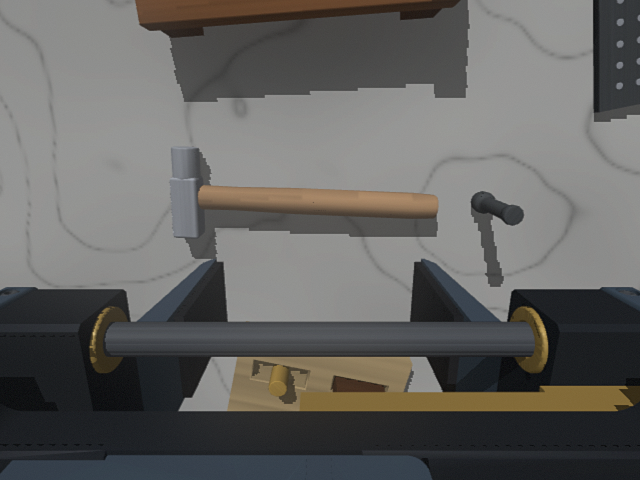

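The rows were refused, likely because every key must be present. The picture shows the hammer (180–435, ~200), the punch (~485,205), and the tray partly hidden behind the fingers. I should look from an offset, so I'll place the TCP farther out than the tray.

```bash
python3 -m jog '[{"dx":0.012,"dy":-0.0215,"dz":0.0,"wx":0.0,"wy":0.0,"wz":0.136,"grip":0.0},{"dx":0.012,"dy":-0.0215,"dz":0.0,"wx":0.0,"wy":0.0,"wz":0.136,"grip":0.0},{"dx":0.012,"dy":-0.0215,"dz":0.0,"wx":0.0,"wy":0.0,"wz":0.136,"grip":0.0},{"dx":0.012,"dy":-0.0215,"dz":0.0,"wx":0.0,"wy":0.0,"wz":0.136,"grip":0.0},{"dx":0.012,"dy":-0.0215,"dz":0.0,"wx":0.0,"wy":0.0,"wz":0.136,"grip":0.0},{"dx":0.012,"dy":-0.0215,"dz":0.0,"wx":0.0,"wy":0.0,"wz":0.136,"grip":0.0},{"dx":0.012,"dy":-0.0215,"dz":0.0,"wx":0.0,"wy":0.0,"wz":0.136,"grip":0.0},{"dx":0.012,"dy":-0.0215,"dz":0.0,"wx":0.0,"wy":0.0,"wz":0.136,"grip":0.0},{"dx":0.012,"dy":-0.0215,"dz":0.0,"wx":0.0,"wy":0.0,"wz":0.136,"grip":0.0},{"dx":0.012,"dy":-0.0215,"dz":0.0,"wx":0.0,"wy":0.0,"wz":0.136,"grip":0.0}]' 20
python3 -m jog '[{"dx":0,"dy":0,"dz":0,"wx":0,"wy":0,"wz":0,"grip":0},{"dx":0,"dy":0,"dz":0,"wx":0,"wy":0,"wz":0,"grip":0}]'
cat > look.py <<'E'
from h import *
import pickle,sys
n=sys.argv[1]
c=env.get_calibration("wrist"); f=env.grab_frame("wrist"); cv2.imwrite(f"pics/{n}.png",f[:,:,::-1])
pickle.dump(c,open(n+".pkl","wb")); s=env.state(); print(s['time_s'],s['ee_pos'],s['ee_rot'],s['qpos'].round(1))
E
python3 look.py w2
```

```text
time_s: 1.15
ee_pos: [695.2, -215.8, 213.4]
ee_rot: [180.0, -0.1, 168.2]
force: [-0.4, 1.1, -0.1]
gripper_width: 45.8
time_s: 1.35
ee_pos: [694.7, -215.0, 213.1]
ee_rot: [180.0, -0.1, 167.8]
force: [0.3, 0.2, -1.0]
gripper_width: 45.8
1.4 [ 694.57025839 -214.43155193  213.43174276] [ 1.79958023e+02 -8.37478712e-02  1.67846149e+02] [-18.1  32.6  66.3   0.   81.2 -95.9]
```

View pics/w2.png

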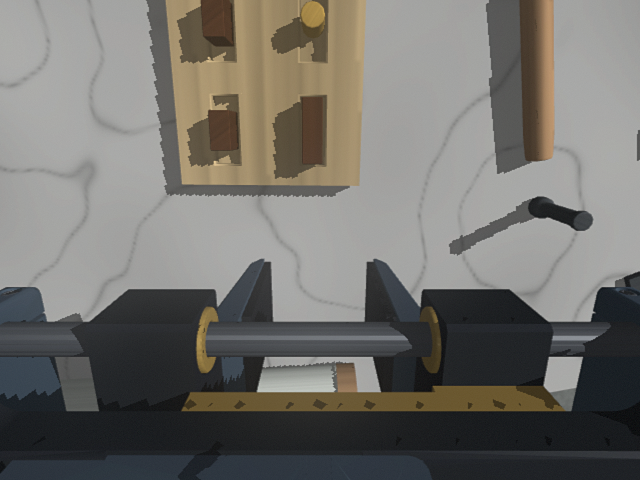

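The long cleat's top shows at (302–324, 96–165), in the +y outer pocket. A short cleat is at (223,130). Next I'll fit the top rectangle from a colour mask.

```bash
python3 - <<'E'
from h import *
import pickle
c=pickle.load(open("w2.pkl","rb")); f=cv2.imread("pics/w2.png"); hsv=cv2.cvtColor(f,cv2.COLOR_BGR2HSV)
print(hsv[130,314],hsv[130,330],hsv[130,295])
h,s,v=[hsv[...,i].astype(int) for i in range(3)]
m=((s>105)&(v<120)&(h<12)).astype(np.uint8); m[:,:280]=0;m[:,345:]=0;m[250:]=0;m[:60]=0
k=max(cv2.findContours(m,cv2.RETR_EXTERNAL,cv2.CHAIN_APPROX_NONE)[0],key=cv2.contourArea)
b=cv2.boxPoints(cv2.minAreaRect(k)); print(b.round(1))
P=np.array([ray(c,p,46) for p in b],np.float32); print(P.round(1)); print(cv2.minAreaRect(P))
print("tray edge BR,TR,BL",[ray(c,p,22).round(1) for p in((360,186),(366,0),(183,184))])
tcp=(694.57,-214.43,213.43); print("tcp px",proj(c,tcp))
E
```

```text
[ 12 117  85] [ 19  87 162] [18 82 87]
[[303. 158.]
 [305. 158.]
 [305. 162.]
 [303. 162.]]
[[ 639.6 -217.6]
 [ 639.9 -215.9]
 [ 643.3 -216.6]
 [ 642.9 -218.4]]
((641.4295654296875, -217.11691284179688), (1.7656344175338745, 3.481889009475708), 77.19913482666016)
tray edge BR,TR,BL [array([ 678.3, -171.2]), array([ 523.9, -137.2]), array([ 640.3, -336.8])]
tcp px (np.float64(321.41508554142126), np.float64(291.36903216027076))
```

```bash
python3 - <<'E'
from h import *
import pickle
c=pickle.load(open("w2.pkl","rb")); f=cv2.imread("pics/w2.png"); hsv=cv2.cvtColor(f,cv2.COLOR_BGR2HSV)
h,s,v=[hsv[...,i].astype(int) for i in range(3)]
m=((s>98)&(v<120)&(h<16)).astype(np.uint8); m[:,:280]=0;m[:,345:]=0;m[250:]=0;m[:60]=0
k=max(cv2.findContours(m,cv2.RETR_EXTERNAL,cv2.CHAIN_APPROX_NONE)[0],key=cv2.contourArea)
b=cv2.boxPoints(cv2.minAreaRect(k)); print(b.round(1))
P=np.array([ray(c,p,46) for p in b],np.float32); print(P.round(1)); print(cv2.minAreaRect(P))
E
```

```text
[[302.  97.]
 [322.  97.]
 [322. 163.]
 [302. 163.]]
[[ 590.1 -207.1]
 [ 593.7 -190.6]
 [ 647.3 -202.2]
 [ 643.6 -219.4]]
((618.6519775390625, -204.95753479003906), (17.67049789428711, 54.88528823852539), 77.7354736328125)
```

The size checks out at 55 x 17.7 mm. The centre is about (619,-204.5) with yaw -12.3°, so the tool is already aligned. I'll grip about 4 mm behind the centre.

```bash
python3 -m jog '[{"dx":-0.027,"dy":0.0035,"dz":-0.03,"wx":0,"wy":0,"wz":0,"grip":0},{"dx":-0.026,"dy":0.0035,"dz":-0.03,"wx":0,"wy":0,"wz":0,"grip":0},{"dx":-0.026,"dy":0.0035,"dz":-0.03,"wx":0,"wy":0,"wz":0,"grip":0},{"dx":0,"dy":0,"dz":-0.03,"wx":0,"wy":0,"wz":0,"grip":0},{"dx":0,"dy":0,"dz":-0.02,"wx":0,"wy":0,"wz":0,"grip":0},{"dx":0,"dy":0,"dz":-0.02,"wx":0,"wy":0,"wz":0,"grip":0},{"dx":0,"dy":0,"dz":-0.015,"wx":0,"wy":0,"wz":0,"grip":0},{"dx":0,"dy":0,"dz":-0.01,"wx":0,"wy":0,"wz":0,"grip":0},{"dx":0,"dy":0,"dz":0,"wx":0,"wy":0,"wz":0,"grip":0}]'
python3 -m jog '[{"dx":0,"dy":0,"dz":0,"wx":0,"wy":0,"wz":0,"grip":0.5},{"dx":0,"dy":0,"dz":0,"wx":0,"wy":0,"wz":0,"grip":1},{"dx":0,"dy":0,"dz":0,"wx":0,"wy":0,"wz":0,"grip":1},{"dx":0,"dy":0,"dz":0,"wx":0,"wy":0,"wz":0,"grip":1},{"dx":0,"dy":0,"dz":0,"wx":0,"wy":0,"wz":0,"grip":1},{"dx":0,"dy":0,"dz":0,"wx":0,"wy":0,"wz":0,"grip":1}]' 35
```

```text
time_s: 2.3
ee_pos: [614.9, -203.4, 27.9]
ee_rot: [180.0, -0.2, 167.9]
force: [-0.2, 0.2, 0.4]
gripper_width: 45.6
time_s: 2.9
ee_pos: [616.4, -204.6, 29.7]
ee_rot: [180.0, 0.1, 167.9]
force: [-1.8, 0.5, 4.7]
gripper_width: 18.1
```

```bash
python3 -m jog '[{"dx":0,"dy":0,"dz":0.005,"wx":0,"wy":0,"wz":0,"grip":1},{"dx":0,"dy":0,"dz":0.015,"wx":0,"wy":0,"wz":0,"grip":1},{"dx":0,"dy":0,"dz":0.02,"wx":0,"wy":0,"wz":0,"grip":1},{"dx":0,"dy":0,"dz":0.03,"wx":0,"wy":0,"wz":0,"grip":1},{"dx":0,"dy":0,"dz":0.03,"wx":0,"wy":0,"wz":0,"grip":1},{"dx":0,"dy":0,"dz":0.03,"wx":0,"wy":0,"wz":0,"grip":1},{"dx":0,"dy":0,"dz":0.03,"wx":0,"wy":0,"wz":0,"grip":1},{"dx":0,"dy":0,"dz":0.02,"wx":0,"wy":0,"wz":0,"grip":1},{"dx":0,"dy":0,"dz":0,"wx":0,"wy":0,"wz":0,"grip":1}]'
python3 -m jog '[{"dx":0.005,"dy":0.03,"dz":0,"wx":0,"wy":0,"wz":0.03,"grip":1},{"dx":0.008,"dy":0.045,"dz":0,"wx":0,"wy":0,"wz":0.03,"grip":1},{"dx":0.009,"dy":0.049,"dz":0,"wx":0,"wy":0,"wz":0.03,"grip":1},{"dx":0.009,"dy":0.049,"dz":0,"wx":0,"wy":0,"wz":0.03,"grip":1},{"dx":0.009,"dy":0.049,"dz":0,"wx":0,"wy":0,"wz":0.03,"grip":1},{"dx":0.009,"dy":0.049,"dz":0,"wx":0,"wy":0,"wz":0.03,"grip":1},{"dx":0.009,"dy":0.049,"dz":0,"wx":0,"wy":0,"wz":0.03,"grip":1},{"dx":0.009,"dy":0.049,"dz":0,"wx":0,"wy":0,"wz":0.03,"grip":1},{"dx":0.008,"dy":0.045,"dz":0,"wx":0,"wy":0,"wz":0.04,"grip":1},{"dx":0,"dy":0.03,"dz":0,"wx":0,"wy":0,"wz":0,"grip":1}]'
python3 -m jog '[{"dx":0,"dy":0,"dz":0,"wx":0,"wy":0,"wz":0,"grip":1},{"dx":0,"dy":0,"dz":0,"wx":0,"wy":0,"wz":0,"grip":1},{"dx":0,"dy":0,"dz":0,"wx":0,"wy":0,"wz":0,"grip":1}]'
python3 look.py w3
```

```text
time_s: 3.8
ee_pos: [617.5, -205.1, 212.4]
ee_rot: [-180.0, 0.4, 167.9]
force: [-0.5, 0.5, -0.3]
gripper_width: 17.9
time_s: 4.8
ee_pos: [690.6, 242.8, 206.1]
ee_rot: [180.0, -0.2, -175.9]
force: [0.4, -0.3, -0.2]
gripper_width: 17.0
time_s: 5.1
ee_pos: [690.7, 238.1, 208.0]
ee_rot: [-179.9, -0.1, -176.1]
force: [0.2, -1.1, 0.6]
gripper_width: 17.9
5.15 [690.92642145 237.8272091  208.41521028] [-1.79959843e+02 -6.16795513e-02 -1.76128100e+02] [ 18.1  33.1  66.1  -0.   80.8 -75.8]
```

View pics/w3.png

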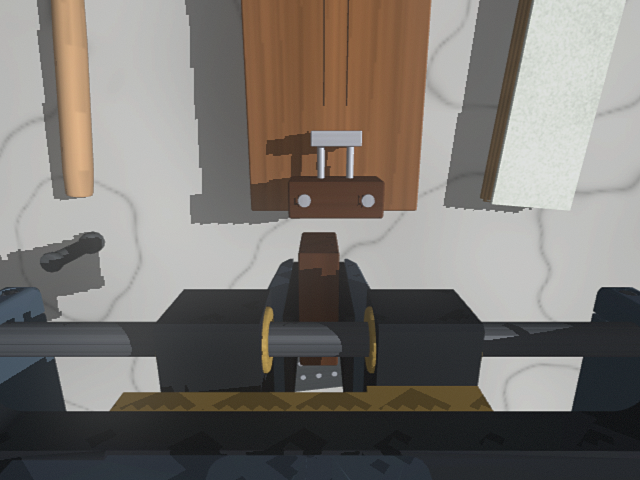

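The cleat is held straight, with its end at (303–338, 233). The lane lines are at columns ~323 and ~347 down to row 105. The pad's top spans (311–362, 130–147), and the housing (289–383, 177–218).

```bash
python3 - <<'E'
from h import *
import pickle
c=pickle.load(open("w3.pkl","rb")); f=cv2.imread("pics/w3.png"); g=f.sum(2).astype(int)
ctr=[]
for r in range(4,104,6):
    row=g[r-2:r+3].mean(0); a=310+np.argmin(row[310:335]-cv2.blur(row[None,310:335],(9,1))[0]); b=336+np.argmin(row[336:360]-cv2.blur(row[None,336:360],(9,1))[0])
    pa,pb=ray(c,(a,r),45),ray(c,(b,r),45); ctr.append([*(pa+pb)/2,np.hypot(*(pa-pb))])
ctr=np.array(ctr); print(ctr[::4].round(1)); k=np.polyfit(ctr[:,0],ctr[:,1],1); print("slope deg",np.degrees(np.arctan(k[0])),"lane y at x=615",np.polyval(k,615))
hsv=cv2.cvtColor(f,cv2.COLOR_BGR2HSV); m=((hsv[...,1]<60)&(hsv[...,2]>90)).astype(np.uint8); m[:120]=0;m[160:]=0;m[:,:295]=0;m[:,380:]=0
k2=max(cv2.findContours(m,cv2.RETR_EXTERNAL,cv2.CHAIN_APPROX_NONE)[0],key=cv2.contourArea); q=cv2.boxPoints(cv2.minAreaRect(k2)); print(q)
P=np.array([ray(c,p,75) for p in q]);print(P.round(1)); print([np.hypot(*(P[i]-P[i-1])).round(1) for i in range(4)])
print("col336:",g[120:155,336])
print("housing back L/R",[ray(c,p,85).round(1) for p in((289,178),(383,178),(289,210),(383,210))])
print("deck far corners",[ray(c,p,45).round(1) for p in((252,210),(416,210))])
print("cam",-np.array(c['R']).T@c['t'])
# cleat end: camera-side lower/top edges
for z in (190,226): print(z,[ray(c,p,z).round(1) for p in((303,233),(338,233),(299,252),(341,252))])
E
```

```text
[[517.8 239.3  18.9]
 [534.7 240.2  18.3]
 [552.1 241.6  18.6]
 [570.2 242.2  18.9]
 [588.7 243.7  19.2]]
slope deg 3.4386728950475076 lane y at x=615 245.25531499076695
[[311. 131.]
 [361. 131.]
 [361. 159.]
 [311. 159.]]
[[615.  226.2]
 [612.4 265. ]
 [633.6 267.1]
 [636.3 227.5]]
[np.float64(21.4), np.float64(38.9), np.float64(21.4), np.float64(39.6)]
col336: [305 298 303 304 298 306 300 303 301 290 304 506 530 521 514 505 507 515
 516 514 509 501 506 509 514 482 247 169 197 299 306 299 297 297 298]
housing back L/R [array([651.2, 211.5]), array([646.3, 284.4]), array([676.5, 212.7]), array([671.5, 287.2])]
deck far corners [array([687.1, 176.8]), array([677.2, 324.5])]
cam [614.89645608 232.00754048 379.422514  ]
190 [array([666.2, 227.4]), array([665. , 245.6]), array([676.7, 225.9]), array([675.2, 248. ])]
226 [array([656.5, 228.3]), array([655.5, 243. ]), array([665. , 227.1]), array([663.8, 245. ])]
```

The lane measures 18.9 mm wide. The bench yaw is about 3.7° and the pad face is at about (613.8, 245.5). The cleat end leads the TCP by about 30.7 mm, with its underside about 18.5 mm below the TCP. I'll move to a hover 20 mm behind the pad.

```bash
python3 -m jog '[{"dx":-0.03,"dy":0.001,"dz":0,"wx":0,"wy":0,"wz":0,"grip":1},{"dx":-0.04,"dy":0.001,"dz":0,"wx":0,"wy":0,"wz":0,"grip":1},{"dx":-0.038,"dy":0.001,"dz":0,"wx":0,"wy":0,"wz":0,"grip":1},{"dx":-0.02,"dy":0.001,"dz":-0.01,"wx":0,"wy":0,"wz":0,"grip":1},{"dx":0,"dy":0,"dz":-0.03,"wx":0,"wy":0,"wz":0,"grip":1},{"dx":0,"dy":0,"dz":-0.03,"wx":0,"wy":0,"wz":0,"grip":1},{"dx":0,"dy":0,"dz":-0.03,"wx":0,"wy":0,"wz":0,"grip":1},{"dx":0,"dy":0,"dz":-0.025,"wx":0,"wy":0,"wz":0,"grip":1},{"dx":0,"dy":0,"dz":-0.01,"wx":0,"wy":0,"wz":0,"grip":1},{"dx":0,"dy":0,"dz":0,"wx":0,"wy":0,"wz":0,"grip":1}]'
python3 -m jog '[{"dx":0,"dy":0,"dz":0,"wx":0,"wy":0,"wz":0,"grip":1},{"dx":0,"dy":0,"dz":0,"wx":0,"wy":0,"wz":0,"grip":1},{"dx":0,"dy":0,"dz":0,"wx":0,"wy":0,"wz":0,"grip":1}]'
python3 - <<'E'
from h import *
for i in range(2): f=env.grab_frame("scene"); s=env.state(); print(s['ee_pos'],s['ee_rot'],s['force'])
g=env.grab_frame("side")
a=cv2.resize(f[225:325,340:470],(520,400),interpolation=cv2.INTER_CUBIC); b=cv2.resize(g[180:310,165:335],(520,398))
cv2.imwrite("pics/chk.png",cv2.vconcat([a,b])[:,:,::-1][:798]) 
cv2.imwrite("pics/chk.png",cv2.resize(cv2.hconcat([a[:398],b]),(800,306))[:,:,::-1])
E
```

```text
time_s: 6.15
ee_pos: [562.4, 242.2, 72.9]
ee_rot: [-179.9, -0.1, -176.1]
force: [0.6, 0.2, -0.9]
gripper_width: 18.0
time_s: 6.45
ee_pos: [563.9, 243.7, 75.4]
ee_rot: [179.9, 0.1, -176.0]
force: [0.0, 0.5, -0.8]
gripper_width: 17.6
[563.62805879 243.73304298  75.14270698] [ 1.79956649e+02  1.17404234e-01 -1.76034658e+02] [-0.35956476  0.30506211 -0.93325588]
[563.46910455 243.71975939  74.90651365] [ 1.79964823e+02  9.31956905e-02 -1.76031547e+02] [-0.98349951 -0.02497306  0.03743683]
```

View pics/chk.png

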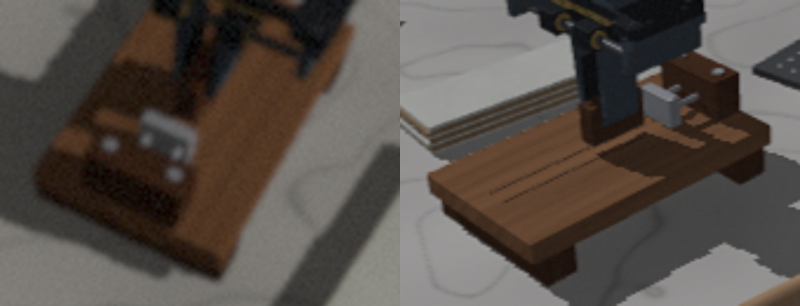

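The cleat is above the lane, a short gap behind the pad, with no collision. I'll lower it to the deck in steps.

```bash
python3 -m jog '[{"dx":0,"dy":-0.001,"dz":-0.003,"wx":0,"wy":0,"wz":0,"grip":1},{"dx":0,"dy":0,"dz":-0.003,"wx":0,"wy":0,"wz":0,"grip":1},{"dx":0,"dy":0,"dz":-0.002,"wx":0,"wy":0,"wz":0,"grip":1},{"dx":0,"dy":0,"dz":0,"wx":0,"wy":0,"wz":0,"grip":1},{"dx":0,"dy":0,"dz":0,"wx":0,"wy":0,"wz":0,"grip":1}]'
for i in 1 2 3 4; do python3 -m jog '[{"dx":0,"dy":0,"dz":-0.001,"wx":0,"wy":0,"wz":0,"grip":1},{"dx":0,"dy":0,"dz":0,"wx":0,"wy":0,"wz":0,"grip":1}]' | grep -E 'pos|force'; done
```

```text
time_s: 7.1
ee_pos: [563.0, 242.5, 65.8]
ee_rot: [-180.0, -0.0, -176.0]
force: [0.2, -0.1, 0.1]
gripper_width: 18.1
ee_pos: [563.0, 242.5, 64.9]
force: [-0.7, 0.1, -1.1]
ee_pos: [563.1, 242.5, 64.7]
force: [-2.0, -0.3, 4.5]
ee_pos: [563.1, 242.6, 64.7]
force: [-3.4, -0.7, 9.8]
ee_pos: [563.1, 242.6, 64.6]
force: [-4.8, -1.8, 15.1]
```

Deck contact came at a TCP height of about 64.7 mm. I'll back off to a light touch and advance along the lane (3.8°).

```bash
python3 -m jog '[{"dx":0,"dy":0,"dz":0.0027,"wx":0,"wy":0,"wz":0,"grip":1},{"dx":0,"dy":0,"dz":0,"wx":0,"wy":0,"wz":0,"grip":1},{"dx":0,"dy":0,"dz":0,"wx":0,"wy":0,"wz":0,"grip":1}]'
python3 -m jog '[{"dx":0.003,"dy":0.0002,"dz":0,"wx":0,"wy":0,"wz":0,"grip":1},{"dx":0.004,"dy":0.0003,"dz":0,"wx":0,"wy":0,"wz":0,"grip":1},{"dx":0.004,"dy":0.0002,"dz":0,"wx":0,"wy":0,"wz":0,"grip":1},{"dx":0.004,"dy":0.0003,"dz":0,"wx":0,"wy":0,"wz":0,"grip":1},{"dx":0,"dy":0,"dz":0,"wx":0,"wy":0,"wz":0,"grip":1},{"dx":0,"dy":0,"dz":0,"wx":0,"wy":0,"wz":0,"grip":1}]'
for i in 1 2 3; do python3 -m jog '[{"dx":0.002,"dy":0.0001,"dz":0,"wx":0,"wy":0,"wz":0,"grip":1},{"dx":0,"dy":0,"dz":0,"wx":0,"wy":0,"wz":0,"grip":1},{"dx":0,"dy":0,"dz":0,"wx":0,"wy":0,"wz":0,"grip":1}]' | grep -E 'pos|force'; done
```

```text
time_s: 8.2
ee_pos: [563.2, 242.6, 64.7]
ee_rot: [180.0, 0.0, -176.0]
force: [-0.7, -0.2, 3.3]
gripper_width: 17.9
time_s: 8.8
ee_pos: [578.1, 243.6, 64.7]
ee_rot: [180.0, 0.0, -176.0]
force: [-1.2, -0.1, 4.1]
gripper_width: 17.8
ee_pos: [579.5, 243.6, 64.7]
force: [-3.1, 0.4, 5.1]
ee_pos: [581.7, 243.7, 64.7]
force: [-3.2, 1.2, 5.3]
ee_pos: [583.6, 243.8, 64.7]
force: [-3.0, -0.5, 5.3]
```

```bash
python3 -m jog '[{"dx":0,"dy":0,"dz":0.0006,"wx":0,"wy":0,"wz":0,"grip":1},{"dx":0,"dy":0,"dz":0,"wx":0,"wy":0,"wz":0,"grip":1}]' | grep -E 'pos|force'
for i in 1 2 3 4; do python3 -m jog '[{"dx":0.002,"dy":0.0001,"dz":0,"wx":0,"wy":0,"wz":0,"grip":1},{"dx":0,"dy":0,"dz":0,"wx":0,"wy":0,"wz":0,"grip":1},{"dx":0,"dy":0,"dz":0,"wx":0,"wy":0,"wz":0,"grip":1}]' | grep -E 'pos|force'; done
```

```text
ee_pos: [583.9, 243.7, 64.7]
force: [-2.4, -0.3, -0.0]
ee_pos: [585.7, 243.8, 64.8]
force: [-1.2, 0.4, -0.8]
ee_pos: [587.4, 243.9, 64.8]
force: [-3.2, 0.7, -1.6]
ee_pos: [589.2, 244.0, 64.8]
force: [-4.6, 1.1, -2.1]
ee_pos: [590.7, 244.1, 64.8]
force: [-6.2, 1.9, -0.4]
```

The force is now climbing at 0.8 N/mm. Contact was at TCP x of about 583.5, as predicted, so about 3 mm more is needed.

```bash
python3 -m jog '[{"dx":0.0015,"dy":0.0001,"dz":-0.0002,"wx":0,"wy":0,"wz":0,"grip":1},{"dx":0.0015,"dy":0.0001,"dz":0,"wx":0,"wy":0,"wz":0,"grip":1},{"dx":0,"dy":0,"dz":0,"wx":0,"wy":0,"wz":0,"grip":1},{"dx":0,"dy":0,"dz":0,"wx":0,"wy":0,"wz":0,"grip":1}]'
python3 - <<'E'
from h import *
F=[]
for i in range(8): f=env.grab_frame("side"); s=env.state(); F.append([*s['ee_pos'],*s['force']])
print(np.mean(F,0).round(2),np.std(F,0).round(2),s['ee_rot'])
w=env.grab_frame("wrist")
b=cv2.resize(f[195:270,225:325],(600,450),interpolation=cv2.INTER_CUBIC)
cv2.imwrite("pics/end.png",b[:,:,::-1])
E
```

```text
time_s: 11.5
ee_pos: [593.1, 244.3, 64.8]
ee_rot: [-180.0, -0.2, -176.0]
force: [-8.1, 0.8, 1.3]
gripper_width: 17.9
[593.07 244.32  64.83  -7.98   1.11   0.67] [0.01 0.02 0.01 0.55 0.29 0.4 ] [-179.98878166   -0.24266562 -176.04339704]
```

View pics/end.png

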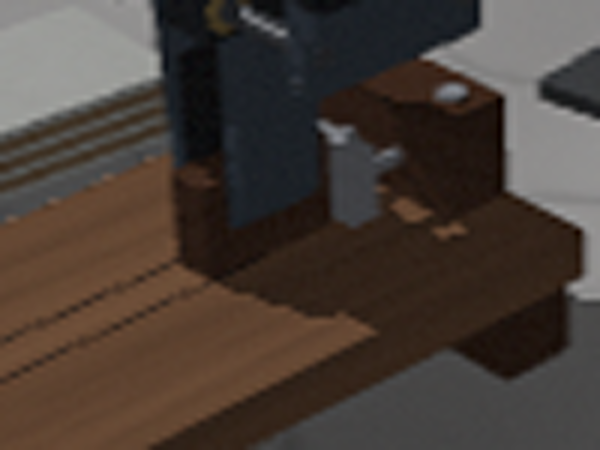

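The cleat sits between the pencil lines, flat on the deck, with its end on the pad. The pad has visibly moved toward the housing, and the force is 8.0 N. I'll hold for 2.5 s, check the force, and hand in.

```bash
Z='' ; for i in 1 2 3; do python3 -m jog '[{"dx":0,"dy":0,"dz":0,"wx":0,"wy":0,"wz":0,"grip":1},{"dx":0,"dy":0,"dz":0,"wx":0,"wy":0,"wz":0,"grip":1},{"dx":0,"dy":0,"dz":0,"wx":0,"wy":0,"wz":0,"grip":1},{"dx":0,"dy":0,"dz":0,"wx":0,"wy":0,"wz":0,"grip":1},{"dx":0,"dy":0,"dz":0,"wx":0,"wy":0,"wz":0,"grip":1},{"dx":0,"dy":0,"dz":0,"wx":0,"wy":0,"wz":0,"grip":1},{"dx":0,"dy":0,"dz":0,"wx":0,"wy":0,"wz":0,"grip":1},{"dx":0,"dy":0,"dz":0,"wx":0,"wy":0,"wz":0,"grip":1},{"dx":0,"dy":0,"dz":0,"wx":0,"wy":0,"wz":0,"grip":1},{"dx":0,"dy":0,"dz":0,"wx":0,"wy":0,"wz":0,"grip":1}]'; done
python3 -c "
from workcell import env
s=env.state();print(s['force'],s['ee_pos'],s['gripper_width'])
if 6.5<-s['force'][0]<9.5: print(env.job_done())"
```

```text
time_s: 12.95
ee_pos: [593.1, 244.3, 64.8]
ee_rot: [-180.0, -0.2, -176.0]
force: [-7.8, 1.3, 1.2]
gripper_width: 17.7
time_s: 13.95
ee_pos: [593.1, 244.3, 64.9]
ee_rot: [-180.0, -0.2, -176.0]
force: [-7.4, 1.6, 1.1]
gripper_width: 17.8
time_s: 14.95
ee_pos: [593.1, 244.3, 64.8]
ee_rot: [-180.0, -0.2, -176.0]
force: [-7.9, 0.9, 0.6]
gripper_width: 17.6
[-7.86198664  0.86633512  0.60898481] [593.07213658 244.32626427  64.83415433] 17.564746371907404
the job is handed in; nothing more can be done
None
```

I lifted the long cleat from its pocket, set it flat in the pencilled lane, and pressed its end against the sprung pad. I held it there for more than 3 s and handed the job in at about 15 s, still gripping and pressing.

**Last checks:**
- **Push:** steady at 7.4–8.1 N. The pad is in about 9.6 mm, worked out from the arm's travel since contact rather than read from the gauge.
- **Position:** the cleat is light on the deck (about 1 N), within about 1 mm of the lane centreline and within about 0.5° of its direction.
- **Grip:** the fingers were commanded to 35 N and read about 17.7 mm on the 18 mm wide cleat.

**Slips and limits:**
- My first move was refused, because a row has to give all its values. Nothing moved.
- While lowering, I pressed the cleat on the deck with up to 15 N, then backed off before pushing.
- I did not take a final picture of the tray, hammer, cards or punch. No unexpected force showed up along the way.

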